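# Photometer: set the wavelength, then hold the shutter open

## Task

Take a reading position on the bench photometer: with the black knob, and leaving the shutter shut meanwhile, move the sliding arrow pointer until its tip stands opposite the line on its steel rider. Then pull the spring-return shutter out by its upright tab until the tooth on its side stands opposite the line on the other rider, and keep it there: the shutter springs shut if let go, so finish while still holding it still at the mark. Do not push the pointer by hand, do not shift the two riders, and leave the bottles, vial, cap and spoon where they are.

Things in the scene. Friction and masses are not known exactly. Their poses are not given: they have to be found in the camera images.
- photometer: Low white instrument fixed to the table, 220 (x) x 340 (y) mm, flat deck 75 mm high. Origin: centre of its underside. x points from its front (robot side) to its back, y to its left, z up; turned by up to 0.3 rad. In this frame: knob axis at (-45, +95) mm, pointer scale behind the knob, shutter at y = -85, a grey housing behind it (x 60 to 105, y -130 to -40, 45 mm above the deck).
- knob (a joint): Angle of the black knob in rad, 0 to 3.6, growing clockwise seen from above; 0.3 to 1 at the start. At 0 its bar lies along the photometer's x. It moves the pointer 20 mm per rad towards the photometer's -y (right as seen from the robot); stiff by friction (about 0.05 N m), stays where it is left.
- knob_grip (a point): Point on the knob's vertical axis, 37 mm above the deck, at the height to grip. The knob is an upright bar 42 mm long (this point's x axis), 14 mm thick (y axis), its top 7 mm above this point, on a disc of 44 mm diameter whose top is 23 mm below this point. The axes turn with the knob.
- pointer: Black arrow pointer 8 mm wide and 10 mm high on the deck behind the knob, pointing to the photometer's back (+x). Origin: the tip of the arrow, 6 mm above the deck. It slides along the photometer's y axis, driven by the knob; not to be touched.
- wave_mark: Small steel rider 14 (y) x 24 (x) x 8 mm just behind the pointer's tip with a thin black line along x on its top. Origin: the line's end nearest the pointer. The pointer is set when its tip and this line have the same y in the photometer's frame. Its place varies, always to the pointer's right (-y) at the start, so the knob turns clockwise. Clamped: leave it.
- shutter: Aluminium slide on two rods. Origin: on the deck under its tab's centre; axes as the photometer's. Slides to the photometer's -x (to the robot), up to 85 mm; shut, its origin is at x = +5 mm there. Upright tab 14 (x) x 32 (y), top 44 mm above the deck, on a foot plate 34 x 50, 9 mm high. When shut, 48 mm clear between tab and housing. A spring pulls it shut: 2.5 N, plus 70 N/m as it comes out.
- tab (a point): Point in the middle of the shutter's tab, 30 mm above the deck, at which to grip it from above (moves with the shutter).
- tooth (a point): Tip of the thin tooth on the shutter's left side, 36 mm to the +y side of the tab's centre plane and at the same x, 6 mm above the deck.
- shutter_mark: Small steel rider 14 (x) x 20 (y) x 8 mm on the deck left of the shutter's track, with a thin black line along y on its top. Origin: the line's end nearest the shutter. The shutter is at its mark when tooth and line have the same x in the photometer's frame, 30 to 65 mm out from shut. Clamped: leave it.
- vial: Glass vial, diameter 24, 45 mm high, standing on the deck between pointer scale and grey housing; origin under its centre.
- cap: Loose black screw cap, diameter 36, 14 mm high, on the deck near the front edge between knob and shutter; origin under its centre.
- amber_bottle: Amber bottle, diameter 84, 170 mm high, on the table left of the photometer; origin under its centre.
- white_bottle: White bottle, diameter 72, 150 mm high, on the table at the right rear; origin under its centre.
- brown_jar: Brown jar, diameter 56, 100 mm high, on the table at the right front; origin under its centre.
- spoon: Steel spoon 180 mm long lying on the table in front of the photometer, to the left.

How it is judged (in metres and radians):
On the way, in this order (a step that is already met when the one before it is completed fails the run):
1. the pointer stands opposite the line on its rider (within 3 mm) while the shutter is still shut (within 8 mm) (y of pointer in the frame of wave_mark between -0.003 and 0.003 m and x of shutter in the frame of photometer above -0.003 m), for 0.3 s.
2. the shutter is pulled out to its mark (within 4 mm) and held there by the fingers, the pointer still set (y of pointer in the frame of wave_mark between -0.003 and 0.003 m and x of tooth in the frame of shutter_mark between -0.004 and 0.004 m and contact force between the fingers and shutter above 1.5 N), for 0.5 s.
At the end, for the whole second after the job is handed in: The fingers hold the shutter still (under 10 mm/s, contact force over 1.5 N) with its tooth within 4 mm of the line on its rider, and the pointer's tip is within 3 mm of the line on its own rider (all of step 2 and linear speed of shutter below 0.01 m/s); the arm keeps its last pose, push and grip.
It fails at once if the pointer is pushed directly (over 1 N) (contact force between any of the fingers, the arm and pointer above 1 N).
It fails at once if a rider is shifted by more than 2 mm (distance of any of wave_mark, shutter_mark from where it was at the start of the episode above 0.002 m).
It fails at once if a bottle, the vial, the cap or the spoon is moved by more than 20 mm (distance of any of vial, cap, amber_bottle, white_bottle, brown_jar, spoon from where it was at the start of the episode above 0.02 m).
It also fails if it takes over 72 s, if anything falls off the work surface, if the arm or the gripper's body presses on something with over 40 N, if the wrist force passes 120 N, or if a joint passes its speed limit or range.

## Robot

A 6-joint arm with a two-finger parallel gripper is mounted at the origin on the work surface. World frame = base frame: x ahead of the robot, y to its left, z up, the work surface at z = 0. Lengths are in mm, angles in rad, forces in N, time in s.
With the tool pointing down it reaches from about 325 to 900 mm from the base axis. Payload 6.1 kg.
Tool frame: the origin (TCP) lies at the very end of the fingers, on their centre line; the grasp point (between the pads) lies 19 mm behind it; z points along the fingers, y is the direction in which the jaws open and shut (so a half turn about z gives the same grasp; the last joint's range is limited). The gripper opens to 87 mm and grips with 3 to 60 N. Pads are 19 mm wide; open, the fingers measure 117 mm over their backs; the gripper's body (75 mm by 190 mm) begins 51 mm behind the grasp point.
Start: joints at [1.118, 0.22, 1.526, -0, 1.395, -0.126], TCP at [200.632, 591.914, 222.538] pointing down, gripper open.
Joint ranges: [-2.98, 2.98], [-0.91, 2.08], [0.09, 2.57], [-1.24, 4.39], [0.2, 2.65], [-2.68, 2.68]. Speed limits (rad/s): [2.57, 2.57, 3.01, 3.14, 3.14, 3.14].

## Interface

Orientations are given as a unit quaternion [w, x, y, z].
In Python, from station import * gives the robot as it stands.
- The arm moves only by the shell command python3 -m crank 'ROWS'. ROWS is JSON, a list of rows, each an object with "travel": the shift along the tool's x, y, z each as a share of 0.05 m, from -1 to 1, a list of three; "rotation": the turn, a rotation vector about the tool's x, y, z each as a share of 0.12 rad, from -1 to 1, a list of three; "grip": the closure, from 0 (fully open) to 1 (shut). In form: [{"travel": [tx, ty, tz], "rotation": [rx, ry, rz], "grip": grip}, ...]. A call has 1 to 12 rows; each row shifts and turns the commanded pose from where the row before left it, along the tool's axes as they then stand; what a row does not reach is not made up. A row lasts 1/10 s, in which the tool goes at most 50 mm and 8.59 degrees, less where a joint would pass 70% of its speed; a pose out of reach is approached as far as the arm can. A call with a number of a shift or a turn outside -1 to 1 is refused whole. A call with a gripper value outside its range is refused whole. The fingers move at their own pace and stop on an object; the grip force is fixed at half the most. Time passes only in rows, so rows that do not move let the fingers close. It gives the time, the measured TCP pose, the force and the opening at its end, in the units of the state.
- state(): the state, without advancing time (a new reading comes with each control period).
- read_camera(name): name is "scene" or "top" or "wrist"; returns a dict with "color" (384x512x3 uint8, red, green, blue), "fx", "fy", "cx", "cy" (pixels), "view" (4x4, takes a point from world to camera coordinates); the wrist camera has in their place "mount" (4x4, takes a point from camera to tool coordinates, whose origin is the TCP and whose axes are the flange's). Camera axes: x right, y down, z forward; pixel columns grow to the right and rows downward; lengths in mm; the calibration is good to about 2 mm. The wrist camera is an equidistant fisheye: a pixel r from the principal point sees the ray r / f radians off the axis. A picture is of the moment at which its call begins: read the wrist's pose just before it. There is no depth.
- hand_in(): hands the job in, once; it reports no verdict.
The state is a dict: "clock": time; "joint_positions": joint angles; "joint_vel": joint speeds; "joint_torque": joint torques, N m; "tool_pos": TCP position; "ee_rot": TCP orientation; "force": force on the tool from outside, world axes, zero at the start; "torque": the same for the moment, N m; "grip_width": finger opening in mm.
Only numpy, scipy, OpenCV 4.12 (cv2) and the standard library are available. Lean on these libraries where they do the work, as an engineer would, in place of code of your own. Each camera call takes 0.05 s, during which the arm holds its last target. There are 200 camera calls.

## Working session

There is one attempt and no reset: what is moved stays moved. The work goes in short steps, Python scripts to look and compute and a shell command to move; the robot and the scene stay as the last step left them, time stands still between calls to the robot, and variables do not carry over. Pictures are saved under pics/ and viewed, about 8 in all and at most 12, crops included, and the job is handed in when it is done.

```bash
mkdir -p pics
cat > h.py <<'E'
from station import *
import numpy as np, cv2
def snap(n,f):
    s=state(); c=read_camera(n); cv2.imwrite('pics/'+f,cv2.cvtColor(c['color'],cv2.COLOR_RGB2BGR)); np.save('pics/'+f[:-4]+'.npy',dict(c=c,s=s),allow_pickle=True); return c,s
E
python3 - <<'E'
from h import *
s=state(); print(s)
for n in('scene','top','wrist'):
    c,_=snap(n,n+'0.png'); print(n,{k:np.round(v,3).tolist() for k,v in c.items() if k!='color'})
a=cv2.imread('pics/scene0.png');b=cv2.imread('pics/top0.png')
cv2.imwrite('pics/top0b.png',cv2.resize(b,(800,600),interpolation=cv2.INTER_CUBIC))
cv2.imwrite('pics/sw0.png',cv2.resize(np.hstack([a,cv2.imread('pics/wrist0.png')]),(800,300)))
E
```

```text
{'clock': 0.0, 'joint_positions': array([ 1.11791625e+00,  2.21227075e-01,  1.52759895e+00,  1.18994533e-05,
        1.39471564e+00, -1.26085084e-01]), 'joint_vel': array([ 0.00054353, -0.00024929,  0.0015376 ,  0.00095934,  0.00025237,
        0.00091658]), 'joint_torque': array([ 2.44946976e-03, -4.94614398e+01, -3.87377858e+01,  7.01852515e-02,
        5.68814459e-02, -1.13370827e-04]), 'tool_pos': array([200.34814631, 591.36327453, 221.44311779]), 'ee_rot': array([-2.83792369e-04,  1.62672340e-01,  9.86679664e-01, -9.32287958e-04]), 'force': array([ 0.1317747 , -0.20455753,  0.55753656]), 'torque': array([-0.00077666, -0.0201403 ,  0.02971496]), 'grip_width': 87.35285832360044}
scene {'fx': 376.744, 'fy': 376.744, 'cx': 255.187, 'cy': 192.733, 'view': [[-0.67, 0.742, 0.001, 356.338], [0.561, 0.507, -0.655, -181.726], [-0.486, -0.439, -0.756, 1285.966], [0.0, 0.0, 0.0, 1.0]]}
top {'fx': 347.824, 'fy': 347.824, 'cx': 256.312, 'cy': 194.48, 'view': [[-0.007, -1.0, 0.019, -25.039], [-0.985, 0.004, -0.174, 491.123], [0.174, -0.02, -0.985, 1047.76], [0.0, 0.0, 0.0, 1.0]]}
wrist {'fx': 297.319, 'fy': 297.319, 'cx': 254.538, 'cy': 189.105, 'mount': [[-0.001, -0.954, -0.3, 81.863], [1.0, -0.001, -0.0, 0.578], [-0.0, -0.3, 0.954, -163.168], [0.0, 0.0, 0.0, 1.0]]}
```

View pics/top0b.png

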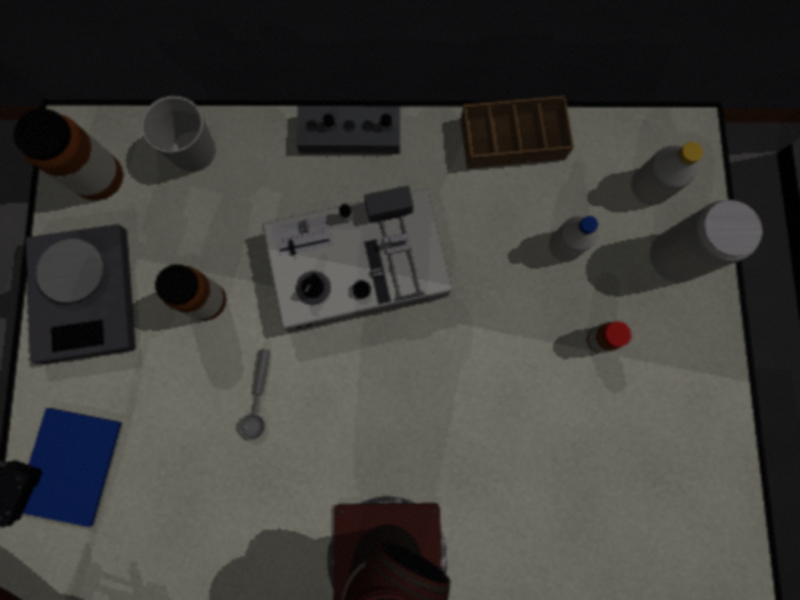

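View pics/sw0.png

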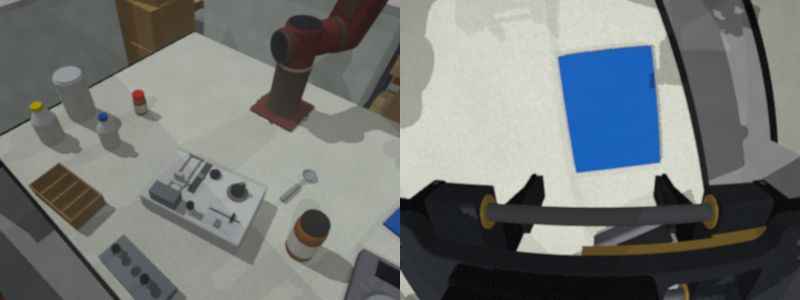

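The top view shows the photometer (800x600 px) with corners near (264,222), (428,188), (450,290), (285,325), the knob at (313,287), the shutter near (397,240) and the cap at (361,289). The scene view agrees. Next I estimate its rough pose.

```bash
cat >> h.py <<'E'
def ray(c,uv,s=None):
    u,v=uv
    if 'view' in c:
        V=np.array(c['view']);R=V[:3,:3];o=-R.T@V[:3,3]
        d=R.T@np.array([(u-c['cx'])/c['fx'],(v-c['cy'])/c['fy'],1])
    else:
        from scipy.spatial.transform import Rotation as Ro
        q=s['ee_rot'];Rt=Ro.from_quat([q[1],q[2],q[3],q[0]]).as_matrix();M=np.array(c['mount'])
        x=(u-c['cx'])/c['fx'];y=(v-c['cy'])/c['fy'];t=np.hypot(x,y)+1e-9
        d=np.array([x/t*np.sin(t),y/t*np.sin(t),np.cos(t)])
        d=Rt@M[:3,:3]@d;o=Rt@M[:3,3]+s['tool_pos']
    return o,d
def at(c,uv,z,s=None):
    o,d=ray(c,uv,s);return o+d*(z-o[2])/d[2]
E
python3 - <<'E'
from h import *
D=np.load('pics/top0.npy',allow_pickle=True).item();c=D['c']
for n,p,z in [('LB',(264,222),75),('RF',(449,291),75),('LF',(285,326),75),('LFd',(285,320),75),('knob',(313,285),119),('hous',(388,190),120),('tab',(397,240),119)]:
    print(n,at(c,(p[0]*.64,p[1]*.64),z).round())
b=cv2.imread('pics/top0.png')[110:220,160:300]
cv2.imwrite('pics/topc.png',cv2.resize(b,None,fx=5.5,fy=5.5,interpolation=cv2.INTER_CUBIC))
E
```

```text
LB [652. 243.  75.]
RF [ 511. -123.   75.]
LF [443. 196.  75.]
LFd [455. 196.  75.]
knob [514. 137. 119.]
hous [701.  -4. 120.]
tab [601. -21. 119.]
```

View pics/topc.png

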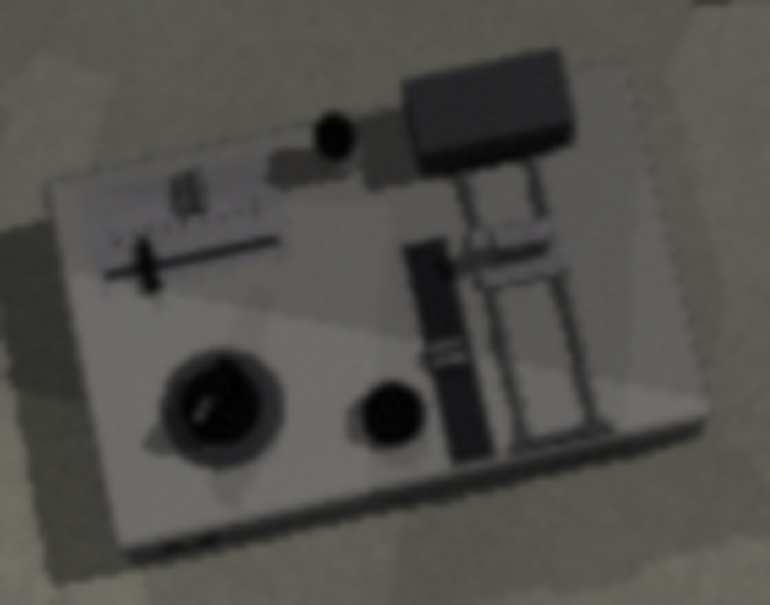

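```bash
cat >> h.py <<'E'
from scipy.spatial.transform import Rotation as Ro
def go(p,yaw=None,s=None):
    "print tool-frame deltas to TCP p and tool-x heading yaw (world, rad)"
    s=s or state();q=s['ee_rot'];R=Ro.from_quat([q[1],q[2],q[3],q[0]]).as_matrix()
    y0=np.arctan2(R[1,0],R[0,0]);d=R.T@(np.array(p)-s['tool_pos'])
    print('tcp',s['tool_pos'].round(1),'heading',round(y0,3),'d tool mm',d.round(1),'rows',(d/50).round(2),
      'tilt',(np.array([R[0,2],R[1,2]])).round(3),'j',s['joint_positions'].round(2))
    if yaw is not None:
        e=(yaw-y0+np.pi)%(2*np.pi)-np.pi; print('turn about tool z: total',round(-e,3),'units of .12:',round(-e/.12,2))
E
python3 - <<'E'
from h import *
from scipy.optimize import least_squares
D=np.load('pics/top0.npy',allow_pickle=True).item();c=D['c']
px=[(50,185),(122,540),(705,410),(625,65)];ob=np.array([(110,170),(-110,170),(-110,-170),(110,-170)])
W=np.array([at(c,(160+(x+.5)/5.5-.5,110+(y+.5)/5.5-.5),75)[:2] for x,y in px])
f=lambda p:(ob@np.array([[np.cos(p[2]),np.sin(p[2])],[-np.sin(p[2]),np.cos(p[2])]])+p[:2]-W).ravel()
r=least_squares(f,[570,40,.2]);print(W.round(),r.x,r.fun.round(1))
p=r.x;np.save('pose.npy',p)
A=lambda x,y:p[:2]+[x*np.cos(p[2])-y*np.sin(p[2]),x*np.sin(p[2])+y*np.cos(p[2])]
print('knob',A(-45,95),'tab',A(5,-85))
go(list(A(60,70))+[230],np.pi+p[2])
E
```

```text
[[ 648.  244.]
 [ 446.  198.]
 [ 517. -124.]
 [ 720.  -83.]] [5.82804891e+02 5.88157479e+01 2.16314204e-01] [ 5.4  4.3 -6.8  3.7 -5.3 -6.9  6.7 -1.1]
knob [518.46364571 141.94338531] tab [605.93201841 -23.13018549]
tcp [200.4 591.5 221.7] heading 2.815 d tool mm [-548.3 -290.8   -8. ] rows [-10.97  -5.82  -0.16] tilt [-0.001 -0.001] j [ 1.12  0.22  1.53  0.    1.39 -0.13]
turn about tool z: total -0.543 units of .12: -4.53
```

```bash
python3 -m crank '[{"travel":[-0.91,-0.49,-0.02],"rotation":[0,0,0],"grip":0},{"travel":[-0.91,-0.49,-0.02],"rotation":[0,0,0],"grip":0},{"travel":[-0.91,-0.49,-0.02],"rotation":[0,0,0],"grip":0},{"travel":[-0.91,-0.49,-0.02],"rotation":[0,0,0],"grip":0},{"travel":[-0.91,-0.49,-0.02],"rotation":[0,0,0],"grip":0},{"travel":[-0.91,-0.49,-0.02],"rotation":[0,0,0],"grip":0},{"travel":[-0.91,-0.49,-0.02],"rotation":[0,0,0],"grip":0},{"travel":[-0.91,-0.49,-0.02],"rotation":[0,0,0],"grip":0},{"travel":[-0.91,-0.49,-0.02],"rotation":[0,0,0],"grip":0},{"travel":[-0.91,-0.49,-0.02],"rotation":[0,0,0],"grip":0},{"travel":[-0.91,-0.49,-0.02],"rotation":[0,0,0],"grip":0},{"travel":[-0.91,-0.49,-0.02],"rotation":[0,0,0],"grip":0}]'
python3 -m crank '[{"travel":[0,0,0],"rotation":[0,0,-0.9],"grip":0},{"travel":[0,0,0],"rotation":[0,0,-0.9],"grip":0},{"travel":[0,0,0],"rotation":[0,0,-0.9],"grip":0},{"travel":[0,0,0],"rotation":[0,0,-0.9],"grip":0},{"travel":[0,0,0],"rotation":[0,0,-0.9],"grip":0},{"travel":[0,0,0],"rotation":[0,0,0],"grip":0}]'
python3 - <<'E'
from h import *
go([626,140,230],np.pi+.216)
snap('wrist','w1.png'); b=cv2.imread('pics/w1.png'); cv2.imwrite('pics/w1b.png',cv2.resize(b,(800,600),interpolation=cv2.INTER_CUBIC))
E
```

```text
clock: 1.35
tool_pos: [610.5, 151.3, 233.9]
ee_rot: [-0.0, 0.163, 0.987, 0.0]
force: [0.1, 1.0, 0.2]
grip_width: 87.0
clock: 1.95
tool_pos: [609.4, 152.9, 233.7]
ee_rot: [-0.0, -0.107, 0.994, -0.0]
force: [0.0, 0.0, -0.8]
grip_width: 86.9
tcp [609.4 152.9 233.7] heading -2.928 d tool mm [-13.5 -16.2   3.7] rows [-0.27 -0.32  0.07] tilt [-0.001 -0.   ] j [ 0.12  0.22  1.5  -0.    1.42 -1.66]
turn about tool z: total -0.002 units of .12: -0.02
```

View pics/w1b.png

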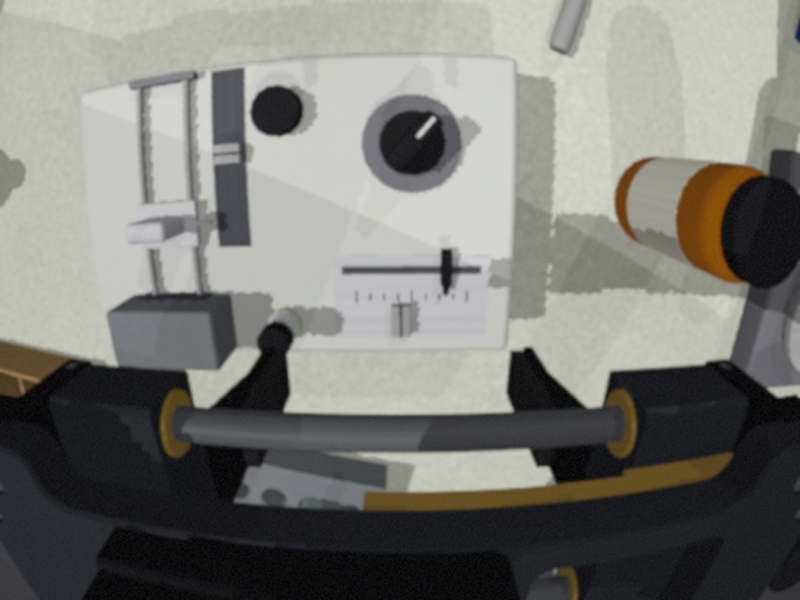

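Wrist view (800x600): knob disc at (412,142) with the bar's white line pointing up-right. Pointer tip is at about (447,292), wave line x≈401 (rows 303–338), tab near (160,230), shutter rider line at about y 153, x 213–240. I'll zoom in and fit the pose.

Run:
```python
from h import *
b=cv2.imread('pics/w1.png')[30:230,48:338]
b=cv2.convertScaleAbs(b,alpha=1.15)
cv2.imwrite('pics/w1c.png',cv2.resize(b,None,fx=2.75,fy=2.75,interpolation=cv2.INTER_CUBIC))
k=cv2.imread('pics/w1.png')[50:132,222:304]; k=np.clip((k.astype(float)-10)*4,0,255)
p=cv2.imread('pics/w1.png')[140:222,214:314]
cv2.imwrite('pics/w1k.png',np.hstack([cv2.resize(k.astype(np.uint8),(400,400),interpolation=cv2.INTER_CUBIC),cv2.resize(p,(400,400*82//82),interpolation=cv2.INTER_CUBIC)]))
```

```text
(no output)
```

View pics/w1c.png

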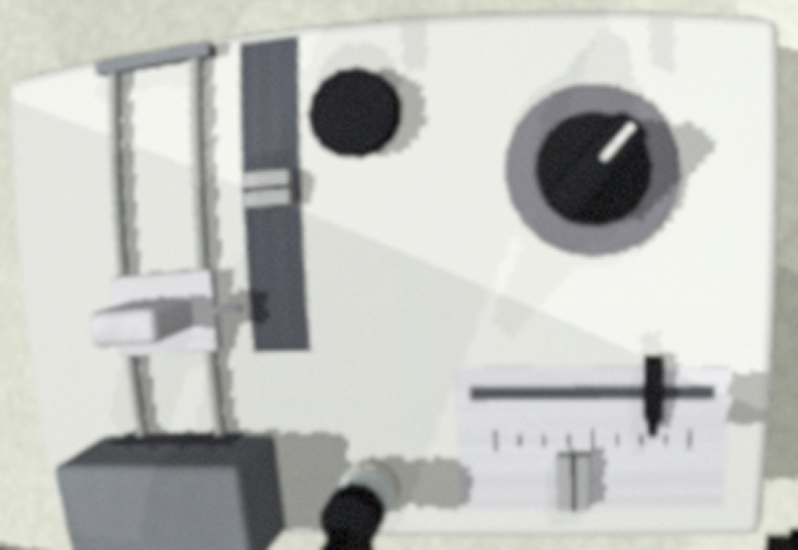

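View pics/w1k.png

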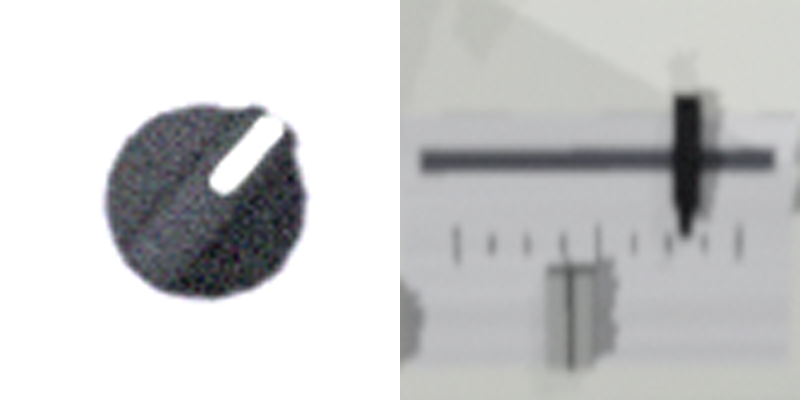

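```bash
cat > fit.py <<'E'
from h import *
from scipy.optimize import least_squares
D=np.load('pics/w1.npy',allow_pickle=True).item();c,s=D['c'],D['s']
P=lambda x,y:(48+(x+.5)/2.75-.5,30+(y+.5)/2.75-.5)
px=[(775,18),(10,88),(760,532)];ob=np.array([(-110,170),(-110,-170),(110,170.)])
M=lambda t:np.array([[np.cos(t),-np.sin(t)],[np.sin(t),np.cos(t)]])
W=np.array([at(c,P(*q),75,s)[:2] for q in px])
disc=at(c,P(592,169),79,s)[:2]; W=np.vstack([W,disc]);ob=np.vstack([ob,(-45,95)])
r=least_squares(lambda p:(ob@M(p[2]).T+p[:2]-W).ravel()*np.repeat([.5,.5,.5,1],2),[582,59,.21]);p=r.x
print(p,r.fun.round(1)); np.save('pose.npy',p)
def loc(uv,z): return M(p[2]).T@(at(c,uv,z,s)[:2]-p[:2])
for n,uv,z in [('knob base disc',P(592,169),79),('knob disc',P(594,168),89),('bar in',P(603,160),119),('bar out',P(634,123),119),
 ('tip',(285.25,188.4),81),('wave0',(256.5,194.3),83),('wave1',(256.5,215.4),83),('sm L',P(290,187),83),('sm R',P(243,189),83),('tab top c',P(125,327),119),
 ('tab top TL',P(93,313),119),('tab top BR',P(156,346),119),('tooth',P(268,306),81),('cap',P(355,112),89)]:
    print(n,loc(uv,z).round(1))
k=p[:2]+M(p[2])@[-45,95];print('knob world',k)
E
python3 fit.py
```

```text
[5.85919822e+02 6.02582140e+01 2.31301579e-01] [-1.   0.5 -0.6 -1.8  0.7  1.5  0.5 -0.1]
knob base disc [-45.4  95.2]
knob disc [-45.6  95.7]
bar in [-47.5  97.8]
bar out [-60.1 108.3]
tip [ 61.4 118.7]
wave0 [67.1 86.5]
wave1 [92.5 86.1]
sm L [-44.4 -23.1]
sm R [-45.4 -43.5]
tab top c [  2.2 -83.5]
tab top TL [ -4.3 -97.8]
tab top BR [ 10.4 -70.4]
tooth [  3.  -36.8]
cap [-71.1   6.3]
knob world [520.33998384 142.41224526]
```

```bash
cat >> fit.py <<'E'
if __name__=='__main__':
    D0=np.load('pics/top0.npy',allow_pickle=True).item()
    b1=at(D0['c'],(183*.64,283*.64),170)[:2];b2=at(c,(768/1.5625,230/1.5625),170,s)[:2]
    print('amber',b1,b2,'dist',np.linalg.norm(b1-k),np.linalg.norm(b2-k),'dir',np.arctan2(*(b1-k)[::-1]))
    go([k[0],k[1],150],p[2]-.71+np.pi)
E
python3 fit.py|tail -3
```

```text
amber [507.65569283 359.2778302 ] [508.00076916 368.64274147] dist 217.23621514373292 226.56675315537058 dir 1.6292189500839132
tcp [609.4 153.  233.8] heading -2.931 d tool mm [89.2  8.3 83.8] rows [1.78 0.17 1.68] tilt [-0.001 -0.   ] j [ 0.12  0.22  1.5   0.    1.42 -1.66]
turn about tool z: total 0.69 units of .12: 5.75
```

```bash
python3 -m crank '[{"travel":[0.45,0.04,0.2],"rotation":[0,0,0],"grip":0},{"travel":[0.45,0.04,0.2],"rotation":[0,0,0],"grip":0},{"travel":[0.45,0.04,0.2],"rotation":[0,0,0],"grip":0},{"travel":[0.43,0.05,0.2],"rotation":[0,0,0],"grip":0},{"travel":[0,0,0.1],"rotation":[0,0,0.96],"grip":0},{"travel":[0,0,0.1],"rotation":[0,0,0.96],"grip":0},{"travel":[0,0,0.1],"rotation":[0,0,0.96],"grip":0},{"travel":[0,0,0.1],"rotation":[0,0,0.96],"grip":0},{"travel":[0,0,0.1],"rotation":[0,0,0.96],"grip":0},{"travel":[0,0,0.1],"rotation":[0,0,0.95],"grip":0},{"travel":[0,0,0],"rotation":[0,0,0],"grip":0}]'
python3 - <<'E'
from h import *
go([520.3,142.4,95],.231-.71+np.pi)
snap('wrist','w2.png'); b=cv2.imread('pics/w2.png'); cv2.imwrite('pics/w2b.png',cv2.resize(cv2.convertScaleAbs(b,alpha=1.6),(800,600),interpolation=cv2.INTER_CUBIC))
E
```

```text
clock: 3.1
tool_pos: [520.1, 142.4, 163.3]
ee_rot: [-0.001, 0.238, 0.971, -0.0]
force: [-0.3, 0.5, -0.1]
grip_width: 87.1
tcp [520.1 142.4 163.3] heading 2.661 d tool mm [-0.3  0.1 68.3] rows [-0.01  0.    1.37] tilt [-0.002 -0.   ] j [ 0.12  0.07  1.81  0.    1.26 -0.97]
turn about tool z: total -0.001 units of .12: -0.01
```

View pics/w2b.png

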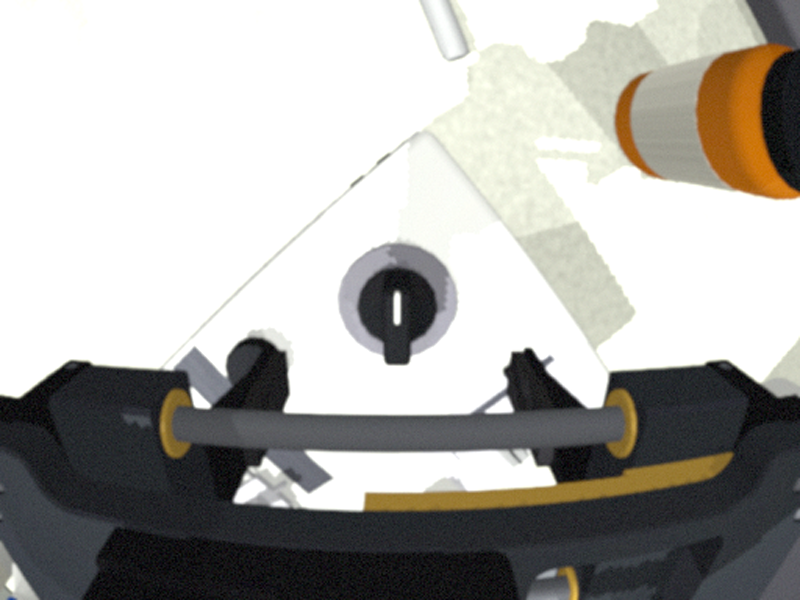

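The bar stands vertical in the picture, x≈398 (the tool's centre column is 398), so it is aligned. I descend and grip.

```bash
python3 -m crank '[{"travel":[0,0,0.4],"rotation":[0,0,0],"grip":0},{"travel":[0,0,0.4],"rotation":[0,0,0],"grip":0},{"travel":[0,0,0.3],"rotation":[0,0,0],"grip":0},{"travel":[0,0,0.25],"rotation":[0,0,0],"grip":0.3},{"travel":[0,0,0],"rotation":[0,0,0],"grip":0.6},{"travel":[0,0,0],"rotation":[0,0,0],"grip":1},{"travel":[0,0,0],"rotation":[0,0,0],"grip":1},{"travel":[0,0,0],"rotation":[0,0,0],"grip":1},{"travel":[0,0,0],"rotation":[0,0,0],"grip":1},{"travel":[0,0,0],"rotation":[0,0,0],"grip":1}]'
python3 -c "
from h import *
go([520.3,142.4,95]);s=state();print(s['force'],s['torque'],s['grip_width'])"
```

```text
clock: 4.15
tool_pos: [521.1, 142.5, 97.1]
ee_rot: [0.0, 0.236, 0.972, 0.0]
force: [-0.3, -0.4, 1.2]
grip_width: 38.9
tcp [521.1 142.5  97.1] heading 2.665 d tool mm [ 0.6 -0.5  2.1] rows [ 0.01 -0.01  0.04] tilt [0.001 0.   ] j [ 0.12  0.15  1.86 -0.    1.13 -0.97]
[-0.34286507 -0.42397279  1.20905699] [0.03010162 0.02409617 0.04304743] 38.85417190989394
```

```bash
python3 -m crank '[{"travel":[0,0,0],"rotation":[0,0,0],"grip":1},{"travel":[0,0,0],"rotation":[0,0,0],"grip":1},{"travel":[0,0,0],"rotation":[0,0,0],"grip":1},{"travel":[0,0,0],"rotation":[0,0,0],"grip":1},{"travel":[0,0,0],"rotation":[0,0,0],"grip":1},{"travel":[0,0,0],"rotation":[0,0,0],"grip":1}]'
python3 -c "
from h import *
go([520.3,142.4,95]);s=state();print(s['force'],s['torque'],s['grip_width'])"
```

```text
clock: 4.75
tool_pos: [520.4, 141.7, 96.7]
ee_rot: [-0.0, 0.236, 0.972, -0.001]
force: [-3.2, -4.7, 3.3]
grip_width: 13.9
tcp [520.4 141.7  96.7] heading 2.665 d tool mm [0.4 0.5 1.7] rows [0.01 0.01 0.03] tilt [-0.001 -0.001] j [ 0.12  0.15  1.86 -0.    1.14 -0.97]
[-3.22487317 -4.67407569  3.32572771] [-0.77162515  0.44562406  0.01339872] 13.899663574777566
```

```bash
python3 -m crank '[{"travel":[0,0,0],"rotation":[0,0,0.95],"grip":1},{"travel":[0,0,0],"rotation":[0,0,0.95],"grip":1},{"travel":[0,0,0],"rotation":[0,0,0.95],"grip":1},{"travel":[0,0,0],"rotation":[0,0,0.95],"grip":1},{"travel":[0,0,0],"rotation":[0,0,0.95],"grip":1},{"travel":[0,0,0],"rotation":[0,0,0.95],"grip":1},{"travel":[0,0,0],"rotation":[0,0,0.95],"grip":1},{"travel":[0,0,0],"rotation":[0,0,0.95],"grip":1},{"travel":[0,0,0],"rotation":[0,0,0.95],"grip":1},{"travel":[0,0,0],"rotation":[0,0,0.95],"grip":1},{"travel":[0,0,0],"rotation":[0,0,0.95],"grip":1},{"travel":[0,0,0],"rotation":[0,0,0.95],"grip":1}]'
python3 -m crank '[{"travel":[0,0,0],"rotation":[0,0,0.95],"grip":1},{"travel":[0,0,0],"rotation":[0,0,0.95],"grip":1},{"travel":[0,0,0],"rotation":[0,0,0],"grip":1},{"travel":[0,0,0],"rotation":[0,0,0],"grip":1}]'
python3 - <<'E'
from h import *
go([520.3,142.4,95]);s=state();print(s['force'],s['torque'],s['grip_width'])
for n in('wrist','top','scene'): snap(n,n+'3.png')
b=cv2.imread('pics/wrist3.png');t=cv2.imread('pics/top3.png')[110:220,160:300];t=cv2.convertScaleAbs(t,alpha=2)
sc=cv2.imread('pics/scene3.png')[190:320,180:350]
cv2.imwrite('pics/v3.png',np.vstack([np.hstack([cv2.resize(b,(400,300)),cv2.resize(t,(400,300))]),cv2.resize(sc,(800,300))*1][:2])[:600])
E
```

```text
clock: 5.95
tool_pos: [518.4, 140.9, 96.6]
ee_rot: [-0.0, 0.798, 0.602, -0.003]
force: [-10.4, -8.8, 10.6]
grip_width: 13.4
clock: 6.35
tool_pos: [518.1, 141.0, 96.6]
ee_rot: [-0.0, 0.861, 0.509, -0.004]
force: [-12.4, -8.8, 11.4]
grip_width: 13.7
tcp [518.1 141.   96.6] heading 1.069 d tool mm [2.3 1.3 1.6] rows [0.05 0.03 0.03] tilt [-0.006 -0.003] j [ 0.12  0.14  1.86 -0.    1.14  0.62]
[-12.36552831  -8.79681612  11.42031765] [-1.43039407  2.1645733  -0.07229387] 13.655609471967265
```

View pics/v3.png

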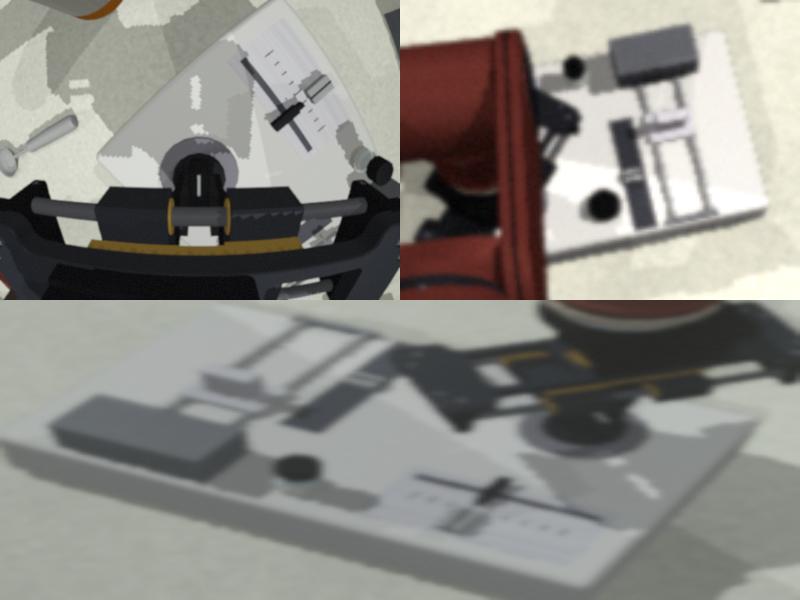

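The wrist view (upper left) shows pointer and rider at (300,105); the tip is still short of the line. I zoom in on it.

Run:
```python
import cv2
b=cv2.imread('pics/wrist3.png')[75:195,310:450]
cv2.imwrite('pics/v3c.png',cv2.resize(b,None,fx=5,fy=5,interpolation=cv2.INTER_CUBIC))
```

```text
(no output)
```

View pics/v3c.png

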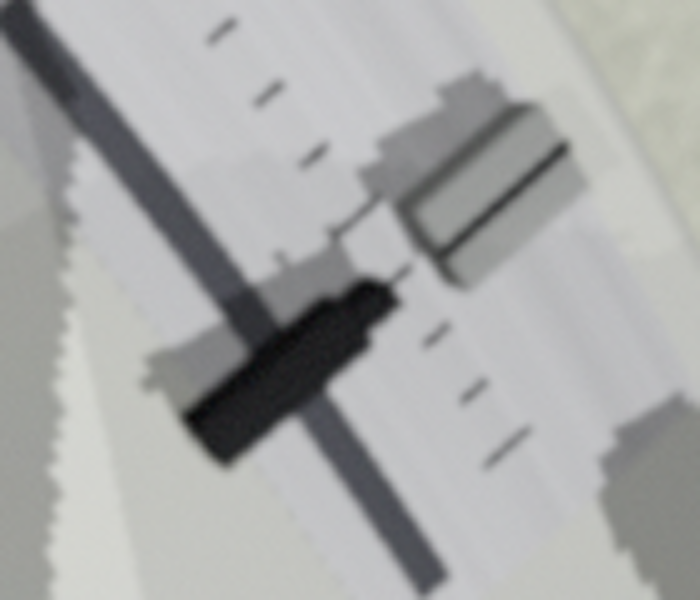

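Run:
```python
from h import *
p=np.load('pose.npy');D=np.load('pics/wrist3.npy',allow_pickle=True).item();c,s=D['c'],D['s']
t=p[2];M=np.array([[np.cos(t),-np.sin(t)],[np.sin(t),np.cos(t)]])
for n,q,z in [('tip top',(388,290),85),('tip mid',(390,289),81),('tail',(205,438),85),('w0',(442,257),83),('w1',(568,148),83),('rider corner L',(400,205),83),('rider R',(462,285),83)]:
    print(n,(M.T@(at(c,(310+(q[0]+.5)/5-.5,75+(q[1]+.5)/5-.5),z,s)[:2]-p[:2])).round(2))
```

```text
tip top [58.83 86.9 ]
tip mid [60.26 85.24]
tail [28.21 88.05]
w0 [68.15 84.56]
w1 [92.38 84.02]
rider corner L [67.4  93.64]
rider R [68.32 79.79]
```

The tip stands 0–2 mm short (two estimates). I add 0.045 rad, release and look from straight above.

```bash
python3 -m crank '[{"travel":[0,0,0],"rotation":[0,0,0.2],"grip":1},{"travel":[0,0,0],"rotation":[0,0,0.18],"grip":1},{"travel":[0,0,0],"rotation":[0,0,0],"grip":1},{"travel":[0,0,0],"rotation":[0,0,0],"grip":1},{"travel":[0,0,0],"rotation":[0,0,0],"grip":0},{"travel":[0,0,0],"rotation":[0,0,0],"grip":0},{"travel":[0,0,0],"rotation":[0,0,0],"grip":0},{"travel":[0,0,0],"rotation":[0,0,0],"grip":0},{"travel":[0,0,0],"rotation":[0,0,0],"grip":0},{"travel":[0,0,-0.3],"rotation":[0,0,0],"grip":0},{"travel":[0,0,-0.4],"rotation":[0,0,0],"grip":0}]'
python3 - <<'E'
from h import *
p=np.load('pose.npy');t=p[2];M=np.array([[np.cos(t),-np.sin(t)],[np.sin(t),np.cos(t)]])
go(list(p[:2]+M@[20,85])+[132],t)
E
```

```text
clock: 7.6
tool_pos: [519.9, 142.4, 131.7]
ee_rot: [-0.001, 0.872, 0.49, -0.001]
force: [-0.2, -0.3, 0.7]
grip_width: 61.9
tcp [519.9 142.4 131.7] heading 1.023 d tool mm [38.8 53.7 -0.5] rows [ 0.78  1.07 -0.01] tilt [-0.002 -0.   ] j [0.12 0.1  1.84 0.   1.2  0.67]
turn about tool z: total 0.792 units of .12: 6.6
```

```bash
python3 -m crank '[{"travel":[0,0,-0.1],"rotation":[0,0,0],"grip":0},{"travel":[0.26,0.36,0],"rotation":[0,0,0],"grip":0},{"travel":[0.26,0.36,0],"rotation":[0,0,0],"grip":0},{"travel":[0.26,0.36,0],"rotation":[0,0,0],"grip":0},{"travel":[0,0,0],"rotation":[0,0,0.95],"grip":0},{"travel":[0,0,0],"rotation":[0,0,0.95],"grip":0},{"travel":[0,0,0],"rotation":[0,0,0.95],"grip":0},{"travel":[0,0,0],"rotation":[0,0,0.95],"grip":0},{"travel":[0,0,0],"rotation":[0,0,0.95],"grip":0},{"travel":[0,0,0],"rotation":[0,0,0.95],"grip":0},{"travel":[0,0,0],"rotation":[0,0,0.9],"grip":0},{"travel":[0,0,0],"rotation":[0,0,0],"grip":0}]'
python3 - <<'E'
from h import *
p=np.load('pose.npy');go([557,148,137],p[2])
snap('wrist','w4.png');b=cv2.imread('pics/w4.png');t=cv2.resize(b,(400,300))
z=cv2.resize(b[90:210,190:320],(550,508),interpolation=cv2.INTER_CUBIC)
o=np.zeros((508,800,3),np.uint8);o[:,250:]=z;o[:188,:250]=cv2.resize(b,(250,188));cv2.imwrite('pics/v4.png',o)
E
```

```text
clock: 8.8
tool_pos: [587.3, 147.7, 136.9]
ee_rot: [-0.0, 0.993, 0.115, 0.0]
force: [-0.1, 1.2, -0.8]
grip_width: 87.0
tcp [587.3 147.7 136.9] heading 0.23 d tool mm [-29.4  -7.2  -0.1] rows [-0.59 -0.14 -0.  ] tilt [0. 0.] j [0.12 0.25 1.66 0.   1.23 1.46]
turn about tool z: total -0.001 units of .12: -0.01
```

View pics/v4.png

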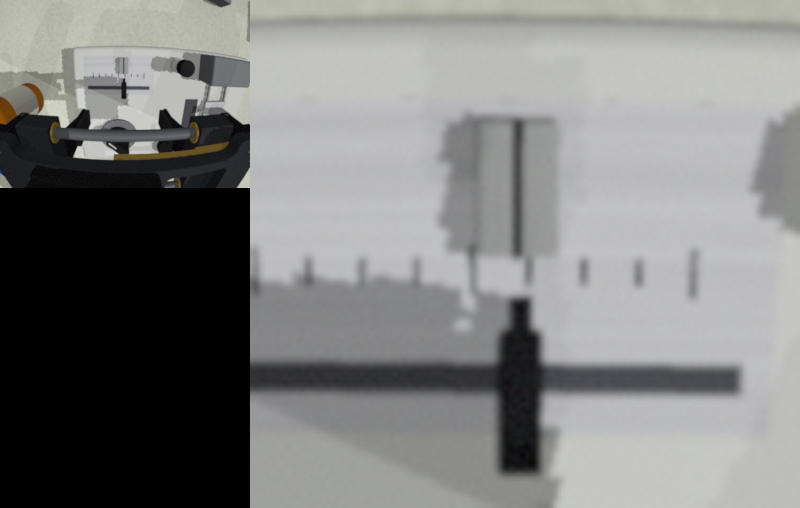

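Seen from above, the tip (x 520) and the line (x 517) differ by about 0.45 mm, so the pointer is set. Next is the shutter.

Run:
```python
from h import *
p=np.load('pose.npy');t=p[2];M=np.array([[np.cos(t),-np.sin(t)],[np.sin(t),np.cos(t)]])
go(list(p[:2]+M@[-20,-100])+[155],t+np.pi/2)
```

```text
tcp [587.3 147.7 136.8] heading 0.234 d tool mm [-41.7 184.7 -18.2] rows [-0.83  3.69 -0.36] tilt [0. 0.] j [0.12 0.25 1.66 0.   1.23 1.45]
turn about tool z: total -1.569 units of .12: -13.07
```

```bash
python3 -m crank '[{"travel":[0,0,-0.36],"rotation":[0,0,0],"grip":0.2},{"travel":[-0.13,0.53,0],"rotation":[0,0,0],"grip":0.42},{"travel":[-0.14,0.53,0],"rotation":[0,0,0],"grip":0.42},{"travel":[-0.14,0.53,0],"rotation":[0,0,0],"grip":0.42},{"travel":[-0.14,0.53,0],"rotation":[0,0,0],"grip":0.42},{"travel":[-0.14,0.53,0],"rotation":[0,0,0],"grip":0.42},{"travel":[-0.14,0.53,0],"rotation":[0,0,0],"grip":0.42},{"travel":[0,0.51,0],"rotation":[0,0,0],"grip":0.42},{"travel":[0,0,0],"rotation":[0,0,-0.97],"grip":0.42},{"travel":[0,0,0],"rotation":[0,0,-0.97],"grip":0.42},{"travel":[0,0,0],"rotation":[0,0,-0.97],"grip":0.42},{"travel":[0,0,0],"rotation":[0,0,-0.97],"grip":0.42}]'
python3 -m crank '[{"travel":[0,0,0],"rotation":[0,0,-0.97],"grip":0.42},{"travel":[0,0,0],"rotation":[0,0,-0.97],"grip":0.42},{"travel":[0,0,0],"rotation":[0,0,-0.97],"grip":0.42},{"travel":[0,0,0],"rotation":[0,0,-0.97],"grip":0.42},{"travel":[0,0,0],"rotation":[0,0,-0.97],"grip":0.42},{"travel":[0,0,0],"rotation":[0,0,-0.97],"grip":0.42},{"travel":[0,0,0],"rotation":[0,0,-0.97],"grip":0.42},{"travel":[0,0,0],"rotation":[0,0,-0.97],"grip":0.42},{"travel":[0,0,0],"rotation":[0,0,-0.97],"grip":0.42},{"travel":[0,0,0],"rotation":[0,0,0],"grip":0.42}]'
python3 - <<'E'
from h import *
p=np.load('pose.npy');t=p[2];M=np.array([[np.cos(t),-np.sin(t)],[np.sin(t),np.cos(t)]])
go(list(p[:2]+M@[2.5,-85])+[155],t+np.pi/2);print(state()['grip_width'])
snap('wrist','w5.png');b=cv2.imread('pics/w5.png');print(b[150:156,100:400:50].mean(2)[0])
b=cv2.convertScaleAbs(b,alpha=1.1)
z=cv2.resize(b[60:220,150:340],(665,560),interpolation=cv2.INTER_CUBIC);o=np.zeros((560,800,3),np.uint8);o[:,135:]=z;o[:101,:135]=cv2.resize(b,(135,101));cv2.imwrite('pics/v5.png',o)
E
```

```text
clock: 10.05
tool_pos: [589.1, -41.6, 154.7]
ee_rot: [0.0, 0.939, 0.345, 0.0]
force: [-0.3, -0.3, 1.6]
grip_width: 50.2
clock: 11.05
tool_pos: [589.1, -41.4, 154.7]
ee_rot: [0.0, 0.642, 0.767, 0.0]
force: [0.8, 0.0, 0.3]
grip_width: 50.6
tcp [589.1 -41.4 154.7] heading 1.748 d tool mm [15.9 21.9 -0.3] rows [ 0.32  0.44 -0.01] tilt [ 0. -0.] j [-0.2   0.2   1.69  0.    1.26 -0.38]
turn about tool z: total -0.054 units of .12: -0.45
50.55152525525343
[210.         166.33333333 219.33333333 162.66666667 145.33333333
  71.        ]
```

View pics/v5.png

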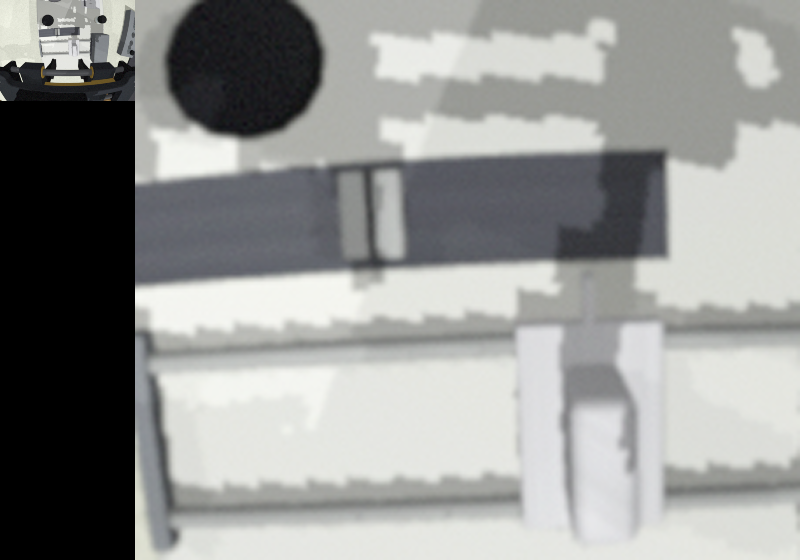

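Run:
```python
from h import *
p=np.load('pose.npy');t=p[2];M=np.array([[np.cos(t),-np.sin(t)],[np.sin(t),np.cos(t)]])
D=np.load('pics/w5.npy',allow_pickle=True).item();c,s=D['c'],D['s']
for n,q,z in [('tooth',(588,273),81),('line L',(369,168),83),('line S',(375,258),83),('foot LL',(516,325),84),('foot LR',(664,322),84),('foot RL',(526,527),84),('foot RR',(661,527),84),('tab1',(570,402),119),('tab2',(630,402),119),('tab3',(580,541),119),('tab4',(638,541),119)]:
    print(n,(M.T@(at(c,(150+(q[0]-134.5)/3.5-.5,60+(q[1]+.5)/3.5-.5),z,s)[:2]-p[:2])).round(2))
```

```text
tooth [  3.35 -49.32]
line L [-44.74 -22.23]
line S [-44.89 -42.82]
foot LL [-13.77 -60.07]
foot LR [ 20.24 -61.  ]
foot RL [ -13.88 -109.45]
foot RR [  18.96 -111.41]
tab1 [ -4.05 -69.64]
tab2 [  7.89 -70.26]
tab3 [ -3.01 -99.38]
tab4 [   9.07 -100.13]
```

```bash
python3 -m crank '[{"travel":[0.16,0.22,0],"rotation":[0,0,0],"grip":0.42},{"travel":[0.16,0.22,0],"rotation":[0,0,0],"grip":0.42},{"travel":[0,0,0],"rotation":[0,0,-0.45],"grip":0.42},{"travel":[0,0,0.3],"rotation":[0,0,0],"grip":0.42},{"travel":[0,0,0.3],"rotation":[0,0,0],"grip":0.42}]'
python3 - <<'E'
from h import *
p=np.load('pose.npy');t=p[2];M=np.array([[np.cos(t),-np.sin(t)],[np.sin(t),np.cos(t)]])
go(list(p[:2]+M@[2.8,-85])+[90],t+np.pi/2)
E
```

```text
clock: 11.6
tool_pos: [608.5, -21.3, 123.6]
ee_rot: [0.0, 0.623, 0.783, 0.0]
force: [-1.0, 0.4, -0.3]
grip_width: 50.4
tcp [608.5 -21.3 123.6] heading 1.797 d tool mm [-0.5 -0.5 33.6] rows [-0.01 -0.01  0.67] tilt [ 0.001 -0.   ] j [-0.16  0.27  1.66  0.    1.21 -0.39]
turn about tool z: total -0.005 units of .12: -0.04
```

```bash
python3 -m crank '[{"travel":[0,-0.01,0.33],"rotation":[0,0,0],"grip":0.42},{"travel":[0,0,0.33],"rotation":[0,0,0],"grip":0.42},{"travel":[0,0,0],"rotation":[0,0,0],"grip":1},{"travel":[0,0,0],"rotation":[0,0,0],"grip":1},{"travel":[0,0,0],"rotation":[0,0,0],"grip":1},{"travel":[0,0,0],"rotation":[0,0,0],"grip":1},{"travel":[0,0,0],"rotation":[0,0,0],"grip":1},{"travel":[0,0,0],"rotation":[0,0,0],"grip":1},{"travel":[0,0,0],"rotation":[0,0,0],"grip":1},{"travel":[0,0,0],"rotation":[0,0,0],"grip":1},{"travel":[0,0,0],"rotation":[0,0,0],"grip":1},{"travel":[0,0,0],"rotation":[0,0,0],"grip":1}]'
python3 - <<'E'
from h import *
p=np.load('pose.npy');t=p[2];M=np.array([[np.cos(t),-np.sin(t)],[np.sin(t),np.cos(t)]])
go(list(p[:2]+M@[-44.9,-85])+[90],t+np.pi/2);s=state();print('phot',M.T@(s['tool_pos'][:2]-p[:2]),s['force'],s['grip_width'])
E
```

```text
clock: 12.8
tool_pos: [607.0, -22.4, 92.5]
ee_rot: [-0.0, 0.622, 0.783, -0.001]
force: [-4.9, -0.7, 6.1]
grip_width: 13.9
tcp [607.  -22.4  92.5] heading 1.798 d tool mm [  0.1 -46.5   2.5] rows [ 0.   -0.93  0.05] tilt [-0.001 -0.001] j [-0.17  0.3   1.68 -0.    1.16 -0.39]
turn about tool z: total -0.004 units of .12: -0.03
phot [  1.58682798 -85.2453905 ] [-4.87220856 -0.70919308  6.12835874] 13.91766827837378
```

```bash
python3 -m crank '[{"travel":[0,-0.12,0],"rotation":[0,0,0],"grip":1},{"travel":[0,-0.12,0],"rotation":[0,0,0],"grip":1},{"travel":[0,-0.12,0],"rotation":[0,0,0],"grip":1},{"travel":[0,-0.12,0],"rotation":[0,0,0],"grip":1},{"travel":[0,-0.12,0],"rotation":[0,0,0],"grip":1},{"travel":[0,-0.12,0],"rotation":[0,0,0],"grip":1},{"travel":[0,-0.12,0],"rotation":[0,0,0],"grip":1},{"travel":[0,-0.1,0],"rotation":[0,0,0],"grip":1},{"travel":[0,-0.04,0],"rotation":[0,0,0],"grip":1},{"travel":[0,0,0],"rotation":[0,0,0],"grip":1},{"travel":[0,0,0],"rotation":[0,0,0],"grip":1}]'
python3 - <<'E'
from h import *
p=np.load('pose.npy');t=p[2];M=np.array([[np.cos(t),-np.sin(t)],[np.sin(t),np.cos(t)]])
go(list(p[:2]+M@[-46.4,-85])+[90],t+np.pi/2);s=state();print('phot',M.T@(s['tool_pos'][:2]-p[:2]),s['force'],s['grip_width'])
E
```

```text
clock: 13.9
tool_pos: [560.4, -32.8, 92.4]
ee_rot: [0.001, 0.622, 0.783, 0.001]
force: [5.1, 2.0, 3.4]
grip_width: 13.3
tcp [560.4 -32.8  92.4] heading 1.798 d tool mm [-0.2 -0.2  2.4] rows [-0.   -0.    0.05] tilt [0.002 0.   ] j [-0.2   0.2   1.81  0.    1.13 -0.43]
turn about tool z: total -0.004 units of .12: -0.03
phot [-46.21030216 -84.76749987] [5.09367794 1.97456201 3.35410565] 13.29621055274728
```

Pulled 47.8 mm against a wanted 48, with spring force about 5.5 N, as expected. I'll check by picture.

Run:
```python
from h import *
snap('wrist','w6.png');b=cv2.convertScaleAbs(cv2.imread('pics/w6.png'),alpha=1.2)
o=np.zeros((560,800,3),np.uint8);o[:240,:320]=cv2.resize(b,(320,240));o[:480,320:]=cv2.resize(b[80:240,180:340],(480,480),interpolation=cv2.INTER_CUBIC);snap('top','t6.png');t=cv2.imread('pics/t6.png')[110:220,160:300];o[250:500,:320]=cv2.resize(cv2.convertScaleAbs(t,alpha=2),(320,250));cv2.imwrite('pics/v6.png',o)
```

```text
(no output)
```

View pics/v6.png

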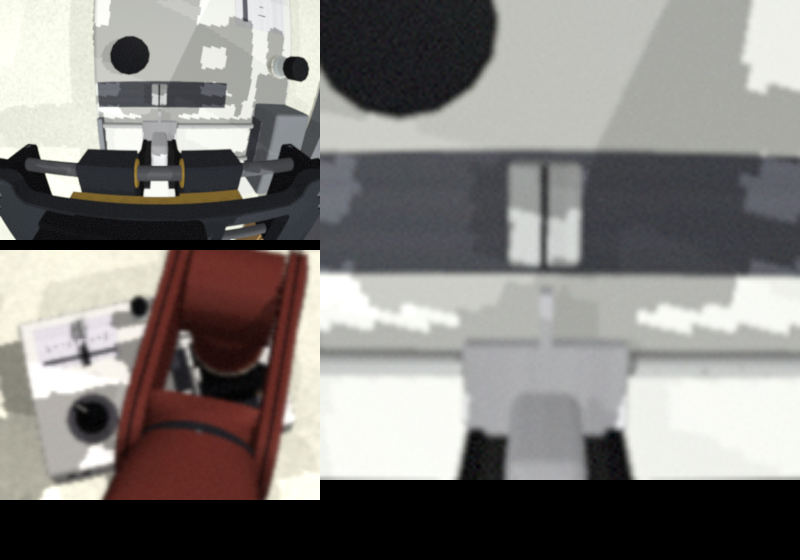

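The tooth (x 546) stands opposite the line (x 544), a difference of about 0.5 mm. In the top view the pointer is still at its rider. I hold briefly and hand in.

```bash
python3 -m crank '[{"travel":[0,0,0],"rotation":[0,0,0],"grip":1},{"travel":[0,0,0],"rotation":[0,0,0],"grip":1},{"travel":[0,0,0],"rotation":[0,0,0],"grip":1},{"travel":[0,0,0],"rotation":[0,0,0],"grip":1},{"travel":[0,0,0],"rotation":[0,0,0],"grip":1},{"travel":[0,0,0],"rotation":[0,0,0],"grip":1},{"travel":[0,0,0],"rotation":[0,0,0],"grip":1},{"travel":[0,0,0],"rotation":[0,0,0],"grip":1}]' && python3 -c "
from station import *
print(hand_in())"
```

```text
clock: 14.8
tool_pos: [560.4, -32.8, 92.4]
ee_rot: [0.001, 0.622, 0.783, 0.001]
force: [5.2, 2.5, 4.1]
grip_width: 13.7
the job is handed in; nothing more can be done
None
```

The pointer is set and the shutter is held at its mark. I handed the job in at about 15 s; no verdict is reported.

- **Pointer:** I gripped the knob and turned it about 1.64 rad clockwise with the shutter shut. A picture from above showed the tip about 0.45 mm from the line (limit 3 mm). An earlier oblique view had suggested up to 2 mm short where the turn angle suggested 0 to 0.5 mm, so I added 0.045 rad; the view from above settled it. After the pull I saw the pointer only in the coarse top view, where it still stood at its rider.
- **Shutter:** I gripped the tab and pulled it 47.8 mm. The last wrist picture showed the tooth about 0.5 mm from the line (limit 4 mm). It was held still with an opening of 13.7 mm on the 14 mm tab, and a pull of about 5.5 N, close to the expected spring force.
- **Other objects:** I saw no sign in the pictures that a rider, bottle, the vial, the cap or the spoon had moved. I did not measure them.

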